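# Open a circlip with pliers and hold it spread at the groove of an axle stub

### The job

Squeeze the circlip pliers on the stand so that the circlip on their tips is spread fully open, lift it off, and carry it level over the top end of the axle stub in the vise. Lower it, still spread and around the shaft, until it is level with the groove, touching neither the shaft nor the collar. Finish there while holding the pliers squeezed: do not put them down or let the circlip close, and leave the other things on the bench where they are.

Things in the scene. Friction and masses are not known exactly. Their poses are not given: they have to be found in the camera images.
- pliers: Steel circlip pliers with black handles, upright on the stand, 140 mm tall, 0.2 to 0.3 kg, the circlip fixed on the two tips at the bottom (it cannot come off). Origin: on the pliers' centre line, level with the circlip's underside. Own z: up along the pliers; own x: from the pliers to the far side of the circlip; own y: across the handles. A link plate, 50 mm wide, 73 to 88 mm up.
- pliers_grip (a point): Half-way between the handles, 115 mm above the pliers' origin: squeeze here across own y. Axes as the pliers'. The flat handles, 14 mm wide along x, run from 94 to 138 mm above the origin. Relaxed they lean outwards, 48 mm over their outer faces here, 59 mm at the top; squeezed to the stop they are parallel, 33 mm over the faces.
- circlip_mid (a point): Where the shaft's axis must run: centre of the circlip's opening when spread, at half its 4 mm thickness. 17 mm ahead of the pliers' origin along own x, 113 mm below pliers_grip, rigid with the pliers. The circlip is a flat dark C-ring, from 6 mm behind the pliers to 54 mm ahead. Spread it clears the 43 mm shaft by 3 mm all round; relaxed it cannot pass. Shaft may stand 12 mm above this point.
- pliers_lever (a joint): Angle of each handle of the pliers (both move alike): 0 relaxed, 0.222 squeezed to the built-in stop, circlip fully spread. A spring opens them: about 10 N on each handle brings them to the stop, which takes any further squeeze.
- groove_mid (a point): On the upright axis of the steel axle stub, at half the height of its groove, 109 mm above the bench. The groove is a dark neck 10 mm high, 38 mm in diameter; the shaft is 43 mm. Its chamfered top end is 12 mm above this point. The flat top of an aluminium collar, 68 mm in diameter, is 9 mm below it. Own z up.
- vise: Fixed blue bench vise that clamps the axle stub upright; foot 105 x 210 mm, long side along own y, jaws 75 mm high. Origin at the bench, on the stub's axis.
- stand: Fixed grey stand of the pliers: a block 100 x 90 mm, 30 mm high, on which the circlip lies flat; a black post, 23 mm in diameter, stands 12 mm up inside the ring; a thin upright rest, top 92 mm above the bench, stands behind the pliers (own -x). Pliers come off straight up by 70 mm, then sideways. Origin at the bench below the pliers; own x as theirs.
- grease_tin: Bystander: round aluminium tin, 60 mm in diameter, 55 mm high, on the far part of the bench. Origin at the centre of its underside. Leave alone.
- screwdriver: Bystander: screwdriver with a black handle, 190 mm long, lying on the far part of the bench. Leave alone.
- bearing: Bystander: steel bearing ring, 52 mm in diameter, 15 mm high, lying flat on the far part of the bench. Origin at the centre of its underside. Leave alone.

How it is judged (in metres and radians):
On the way:
1. the circlip, spread, is held over the top end of the axle stub, in line with it (value of joint pliers_lever above 0.18 rad and horizontal distance between circlip_mid and groove_mid below 0.006 m and z of circlip_mid in the frame of groove_mid above 0.0135 m), for 0.1 s.
At the end, for the whole second after the job is handed in: The pliers are held by the gripper with the circlip spread (lever above 0.18 rad), around the shaft at the groove: centre within 5 mm of the shaft's axis and within 4 mm of the groove's mid-height, level within 0.12 rad, still, and touching shaft and collar with less than 1 N (value of joint pliers_lever above 0.18 rad and horizontal distance between circlip_mid and groove_mid below 0.005 m and z of circlip_mid in the frame of groove_mid between -0.004 and 0.004 m and angle between pliers's own z axis and vertical below 0.12 rad and linear speed of pliers below 0.02 m/s and contact force between pliers and vise below 1 N and contact force between pliers and the fingers above 4 N); the arm keeps its last pose, push and grip.
It fails at once if a bystander is moved by more than 30 mm (distance of any of grease_tin, screwdriver, bearing from where it was at the start of the episode above 0.03 m).
It also fails if it takes over 45 s, if anything falls off the work surface, if the arm or the gripper's body presses on something with over 40 N, if the wrist force passes 120 N, or if a joint passes its speed limit or range.

### The arm

A 6-joint arm with a two-finger parallel gripper is mounted at the origin on the work surface. World frame = base frame: x ahead of the robot, y to its left, z up, the work surface at z = 0. Lengths are in m, angles in degrees, forces in N, time in s.
With the tool pointing down it reaches from about 0.3 to 0.75 m from the base axis. Payload 8.5 kg.
Tool frame: the origin (TCP) lies on the centre line of the jaws, within the pads' length; the fingertips stand 17 mm ahead of it and the grasp point (between the pads) lies 2 mm behind it (env.tip_extent is the distance from the TCP to the fingertips, in m); z points along the fingers, y is the direction in which the jaws open and shut (so a half turn about z gives the same grasp; the last joint's range is limited). The gripper opens to 85 mm and grips with 20 to 120 N. Pads are 22 mm wide; open, the fingers measure 114 mm over their backs; the gripper's body (76 mm by 85 mm) begins 54 mm behind the grasp point. The pads swing forward as they close: fully open they stand 13 mm farther back than shut.
Start: joints at [-87.049, 21.807, 74.336, -0, 83.858, -12.336], TCP at [0.145, -0.531, 0.248] pointing down, gripper open.
Joint ranges: [-178.18, 178.18], [-50.72, 133.34], [12.68, 142.11], [-81.47, 261.47], [9.98, 163.14], [-165.26, 165.26]. Speed limits (degrees/s): [136.94, 136.94, 180, 180, 180, 180].

### API

Orientations are given as a 3x3 rotation matrix whose columns are the frame's x, y, z axes.
In Python, from rig import telemetry, get_image, camera_params, close_job, env gives the robot as it stands.
- The arm moves only by the tool apply_moves, never from a script. Its argument "motion" is a list of rows, each an object of numbers: "tx", "ty", "tz": the shift along the tool's x, y, z in cm; "turn": the turn about the tool's z in degrees; "jaw": the gripper's target within -1 to 1 (fully open at 1, half-way at 0, shut at -1). In form: [{"tx": .., "ty": .., "tz": .., "turn": .., "jaw": ..}, ...]. A call has 1 to 5 rows; each row is the pose to reach, as a shift and turn from the pose measured when the call began, along the tool's axes at that moment; what a row does not reach only later rows make up. A row lasts 1/12 s, in which the tool goes at most 41.7 mm and 7.16 degrees, less where a joint would pass 70% of its speed; a pose out of reach is approached as far as the arm can. A call with a gripper value outside its range is refused whole. The fingers move at their own pace and stop on an object; "squeeze" is the grip in N (left out, the last holds). Time passes only in rows, so rows that repeat a pose let the fingers close. It gives the time, the measured TCP pose, the force and the opening at its end, in the units of the state.
- telemetry.observe(): the state, without advancing time (a new reading comes with each control period).
- get_image(name): name is "scene" or "side" or "wrist"; returns (picture, depth): 480x640x3 uint8, red, green, blue; 480x640 float32, m along the optical axis (not along the pixel's ray), 0 where there is no reading.
- camera_params(name): a dict with "fx", "fy", "cx", "cy" (pixels), "rvec" (rotation vector, rad) and "tvec" (3), from world to camera coordinates, as OpenCV has them. Camera axes: x right, y down, z forward; pixel columns grow to the right and rows downward; lengths in m; the calibration is good to about 2 mm. A picture is of the moment at which its call begins: read the wrist's pose just before it. camera_params takes no time and is no camera call; for the wrist camera it gives the pose at the moment of the call.
- close_job(): hands the job in, once; it reports no verdict.
The state is a dict: "time_s": time; "q": joint angles; "qvel": joint speeds; "joint_efforts": joint torques, N m; "position": TCP position; "tool_rot": TCP orientation; "ft_force": force on the tool from outside, world axes, zero at the start; "wrist_torque": the same for the moment, N m; "grip_width": finger opening in m.
Only numpy, scipy, OpenCV 4.12 (cv2) and the standard library are available. Lean on these libraries where they do the work, as an engineer would, in place of code of your own. Each camera call takes 0.05 s, during which the arm holds its last target. There are 200 camera calls.

## Working session

There is one attempt and no reset: what is moved stays moved. The work goes in short steps, Python scripts to look and compute and a tool call to move; the robot and the scene stay as the last step left them, time stands still between calls to the robot, and variables do not carry over. Pictures are saved under pics/ and viewed, about 8 in all and at most 12, crops included, and the job is handed in when it is done.

Besides the shell and the picture viewer there is one more tool, called after "Call:" as a command line: name --argument value ..., lists and objects as JSON in quotes. apply_moves: Moves the arm, as the interface text tells. Its arguments: {"type":"object","properties":{"motion":{"type":"array"},"squeeze":{"type":"number"}},"required":["motion"]}

```bash
mkdir -p pics; cat > h.py <<'E'
import numpy as np, cv2
from rig import telemetry, get_image, camera_params, close_job, env
def cam(n):
    p=camera_params(n); R=cv2.Rodrigues(np.array(p["rvec"],float))[0]; t=np.array(p["tvec"],float).ravel()
    return p,R,t
def cloud(d,P):
    p,R,t=P; v,u=np.mgrid[:480,:640]
    X=np.stack([(u-p["cx"])/p["fx"]*d,(v-p["cy"])/p["fy"]*d,d],-1)
    return (X-t)@R
def ray(u,v,z,P):
    p,R,t=P; c=-R.T@t; r=R.T@np.array([(u-p["cx"])/p["fx"],(v-p["cy"])/p["fy"],1])
    return c+r*(z-c[2])/r[2]
def shot(n):
    P=cam(n); im,d=get_image(n); return im,d,P
def save(im,f): cv2.imwrite("pics/"+f,im[:,:,::-1])
E
python3 - <<'E'
from h import *
s=telemetry.observe(); print(s["time_s"],s["position"],np.round(s["tool_rot"],3),s["grip_width"])
ims=[]
for n in("scene","side","wrist"):
    im,d,P=shot(n); np.savez(f"{n}.npz",im=im,d=d); save(im,n+"0.png"); print(n,np.round(-P[1].T@P[2],3),P[0]["fx"],(d>0).mean())
E
```

```text
0.0 [ 0.14500649 -0.53025695  0.24772214] [[ 0.965  0.264 -0.   ]
 [ 0.264 -0.965  0.001]
 [ 0.    -0.001 -1.   ]] 0.08554752939832191
scene [1.076 0.131 0.712] 451.6350321697595 0.996064453125
side [0.359 0.518 0.749] 579.9761180006011 0.9959993489583333
wrist [ 0.224 -0.508  0.373] 358.6600563421809 0.9961197916666666
```

View pics/scene0.png

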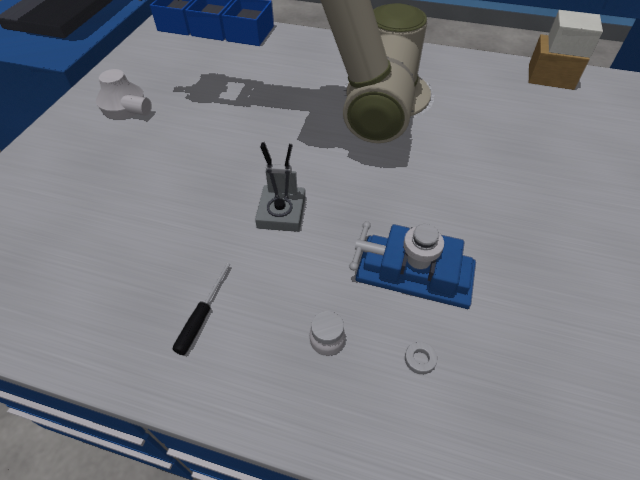

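View pics/side0.png

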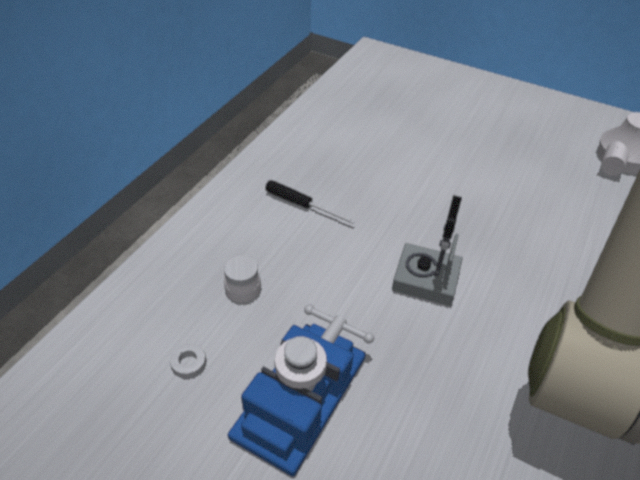

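The scene view shows the pliers and stand at about (280,190) and the vise with the stub top at (426,236). In the side view the stub top is at (300,351), the stand at (428,272) and the handle at (453,215). Next I locate them by height slices and rays.

```bash
python3 - <<'E'
from h import *
for n,stub,roi in(("scene",(426,236),(225,130,330,240)),("side",(300,351),(385,185,475,310))):
    f=np.load(n+".npz"); im=f["im"];P=cam(n);W=cloud(f["d"],P)
    g=im.astype(int).max(2); sat=g-im.astype(int).min(2)
    print(n,"ray stub",ray(*stub,.121,P).round(4), "depth pt",W[stub[1],stub[0]].round(4))
    c=ray(*stub,.121,P)[:2]; near=np.hypot(*(W[...,:2]-c).transpose(2,0,1))<.06
    for lo,hi,nm in((.117,.125,"top"),(.096,.104,"collar")):
        m=near&(W[...,2]>lo)&(W[...,2]<hi)&(sat<60)
        pts=W[m][:,:2]; (cc,r)=cv2.minEnclosingCircle(pts.astype(np.float32)); print(nm,m.sum(),pts.mean(0).round(4),np.round(cc,4),round(r,4),W[m][:,2].mean().round(4))
    x0,y0,x1,y1=roi; box=np.zeros_like(g,bool); box[y0:y1,x0:x1]=1
    m=box&(W[...,2]>.026)&(W[...,2]<.034)
    r=cv2.minAreaRect(W[m][:,:2].astype(np.float32)); print("block",m.sum(),r)
    m=box&(W[...,2]>.125)&(W[...,2]<.18)
    k,l,st,ce=cv2.connectedComponentsWithStats(m.astype(np.uint8))
    for i in range(1,k):
        if st[i,4]>15:
            q=W[l==i]; print("handle",st[i],q.mean(0).round(4),q.min(0).round(4),q.max(0).round(4))
            for z in(.13,.145,.16):
                e=q[abs(q[:,2]-z)<.005]
                if len(e):print("   z",z,len(e),e.mean(0).round(4))
a=np.load("scene.npz")["im"][130:250,220:340];b=np.load("side.npz")["im"][185:305,380:500]
save(cv2.resize(np.hstack([a,b]),(800,400),interpolation=cv2.INTER_CUBIC),"crop.png")
E
```

```text
scene ray stub [0.5699 0.1636 0.121 ] depth pt [0.5678 0.1637 0.1185]
top 390 [0.5632 0.1629] [0.5619 0.1636] 0.0218 0.1203
collar 519 [0.5737 0.1626] [0.5624 0.1624] 0.0344 0.0996
block 1211 ((0.4872997999191284, -0.13171570003032684), (0.1017635390162468, 0.0901610478758812), 10.835335731506348)
handle [260 142  12  23 129] [ 0.4796 -0.1541  0.1505] [ 0.4697 -0.1635  0.1254] [ 0.4858 -0.1466  0.1712]
   z 0.13 23 [ 0.4787 -0.1496  0.1303]
   z 0.145 27 [ 0.4797 -0.1528  0.1453]
   z 0.16 26 [ 0.4806 -0.1558  0.1599]
handle [285 144   8  22  85] [ 0.4736 -0.1115  0.1525] [ 0.4616 -0.1186  0.126 ] [ 0.4776 -0.1054  0.1714]
   z 0.13 13 [ 0.4759 -0.1159  0.1307]
   z 0.145 17 [ 0.475  -0.1129  0.1454]
   z 0.16 17 [ 0.4749 -0.1095  0.1603]
side ray stub [0.5613 0.1653 0.121 ] depth pt [0.5614 0.1652 0.1208]
top 770 [0.5616 0.1649] [0.5616 0.1633] 0.0223 0.1207
collar 961 [0.5566 0.1732] [0.5616 0.1631] 0.0347 0.1
block 2002 ((0.4881119132041931, -0.13083362579345703), (0.09996770322322845, 0.09337816387414932), 10.643210411071777)
handle [442 195  20  44 416] [ 0.4732 -0.1328  0.1529] [ 0.462  -0.1647  0.1258] [ 0.4851 -0.1033  0.1715]
   z 0.13 38 [ 0.4696 -0.1141  0.1302]
   z 0.145 89 [ 0.4737 -0.1353  0.1451]
   z 0.16 97 [ 0.4738 -0.1355  0.16  ]
```

View pics/crop.png

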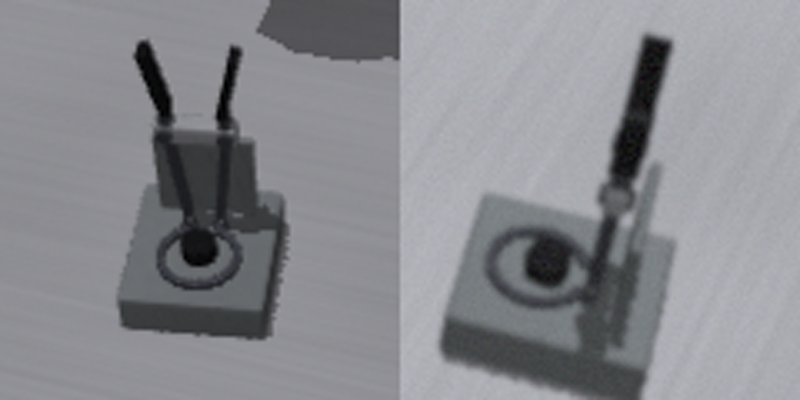

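View pics/wrist0.png

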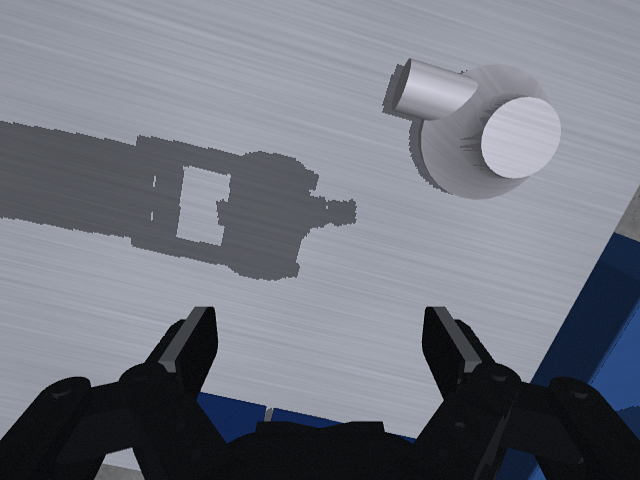

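The pliers' grip is at about (0.474,-0.134) with yaw 10.7°, and block and handle extents match the given sizes. The stub axis is at about (0.5618,0.1632), where the top and collar circles agree to 1 mm. The wrist view shows only bare bench and a pipe part, so I move now.

Call:
apply_moves --motion '[{"tx": 42.2, "ty": -29.5, "turn": 4.6, "jaw": 1}, {"tx": 42.2, "ty": -29.5, "turn": 4.6, "jaw": 1}, {"tx": 42.2, "ty": -29.5, "turn": 4.6, "jaw": 1}, {"tx": 42.2, "ty": -29.5, "turn": 4.6, "jaw": 1}, {"tx": 42.2, "ty": -29.5, "turn": 4.6, "jaw": 1}]' --squeeze 60

```text
invalid input
```

```bash
cat >> h.py <<'E'
def go(x,y,z,yaw):
    s=telemetry.observe(); R=np.array(s["tool_rot"]); p=np.array(s["position"])
    d=R.T@(np.array([x,y,z])-p)*100; cur=np.degrees(np.arctan2(R[1,0],R[0,0]))
    print("t",round(s["time_s"],2),"pos",p.round(4),"yaw",cur.round(2),"tilt",(R[2]).round(3),"w",round(s["grip_width"],4),"F",np.round(s["ft_force"],1),"-> tx,ty,tz",d.round(2),"turn",round(cur-yaw,2))
E
python3 -c "
from h import *
go(.4736,-.134,.25,10.7)"
```

```text
t 0.15 pos [ 0.145  -0.5303  0.2479] yaw 15.28 tilt [ 0.    -0.001 -1.   ] w 0.0857 F [0.4 0.6 0.6] -> tx,ty,tz [ 42.15 -29.57  -0.17] turn 4.58
```

Call:
apply_moves --motion '[{"tx": 42.2, "ty": -29.5, "tz": 0, "turn": 4.6, "jaw": 1}, {"tx": 42.2, "ty": -29.5, "tz": 0, "turn": 4.6, "jaw": 1}, {"tx": 42.2, "ty": -29.5, "tz": 0, "turn": 4.6, "jaw": 1}, {"tx": 42.2, "ty": -29.5, "tz": 0, "turn": 4.6, "jaw": 1}, {"tx": 42.2, "ty": -29.5, "tz": 0, "turn": 4.6, "jaw": 1}]' --squeeze 60

```text
time_s: 0.57
position: [0.2789, -0.3686, 0.2482]
tool_rot: [[0.983, 0.185, -0.0], [0.185, -0.983, 0.001], [0.0, -0.001, -1.0]]
ft_force: [1.4, -0.7, 0.8]
grip_width: 0.0854
```

```bash
python3 -c "
from h import *
go(.4736,-.134,.25,10.7)"
```

```text
t 0.57 pos [ 0.2789 -0.3686  0.2482] yaw 10.65 tilt [ 0.    -0.001 -1.   ] w 0.0854 F [ 1.4 -0.7  0.8] -> tx,ty,tz [ 23.47 -19.46  -0.15] turn -0.05
```

Call:
apply_moves --motion '[{"tx": 23.5, "ty": -19.5, "tz": 0, "turn": 0, "jaw": 1}, {"tx": 23.5, "ty": -19.5, "tz": 0, "turn": 0, "jaw": 1}, {"tx": 23.5, "ty": -19.5, "tz": 0, "turn": 0, "jaw": 1}, {"tx": 23.5, "ty": -19.5, "tz": 0, "turn": 0, "jaw": 1}, {"tx": 23.5, "ty": -19.5, "tz": 0, "turn": 0, "jaw": 1}]'

```text
time_s: 0.98
position: [0.4117, -0.2078, 0.2484]
tool_rot: [[0.983, 0.185, -0.0], [0.185, -0.983, 0.001], [0.0, -0.001, -1.0]]
ft_force: [0.7, -1.5, 0.4]
grip_width: 0.0853
```

```bash
python3 -c "
from h import *
go(.4736,-.134,.25,10.7)"
```

```text
t 0.98 pos [ 0.4117 -0.2078  0.2484] yaw 10.64 tilt [ 0.    -0.001 -1.   ] w 0.0853 F [ 0.7 -1.5  0.4] -> tx,ty,tz [ 7.45 -6.11 -0.15] turn -0.06
```

Call:
apply_moves --motion '[{"tx": 4, "ty": -3.3, "tz": 0, "turn": 0, "jaw": 1}, {"tx": 6.5, "ty": -5.3, "tz": 0, "turn": 0, "jaw": 1}, {"tx": 7.45, "ty": -6.1, "tz": 0, "turn": 0, "jaw": 1}, {"tx": 7.45, "ty": -6.1, "tz": 0, "turn": 0, "jaw": 1}, {"tx": 7.45, "ty": -6.1, "tz": 0, "turn": 0, "jaw": 1}]'

```text
time_s: 1.4
position: [0.4737, -0.1336, 0.2482]
tool_rot: [[0.982, 0.187, -0.001], [0.187, -0.982, 0.002], [-0.001, -0.002, -1.0]]
ft_force: [-0.7, 0.3, -0.4]
grip_width: 0.0853
```

```bash
python3 - <<'E'
from h import *
go(.4736,-.134,.143,10.7)
im,d,P=shot("wrist"); W=cloud(d,P); save(im,"wrist1.png")
g=im.astype(int).max(2)
s=telemetry.observe();tp=np.array(s["position"])[:2]
near=np.hypot(*(W[...,:2]-tp).transpose(2,0,1))<.07
for z in(.13,.145,.16):
    m=near&(abs(W[...,2]-z)<.004)&(g<70); k,l,st,ce=cv2.connectedComponentsWithStats(m.astype(np.uint8))
    for i in range(1,k):
        if st[i,4]>20: print(z,st[i],W[l==i].mean(0).round(4),cv2.minAreaRect(W[l==i][:,:2].astype(np.float32)))
# ring
m=near&(abs(W[...,2]-.034)<.003)&(g<90);print(m.sum())
E
```

```text
t 1.4 pos [ 0.4737 -0.1336  0.2482] yaw 10.75 tilt [-0.001 -0.002 -1.   ] w 0.0853 F [-0.7  0.3 -0.4] -> tx,ty,tz [-1.000e-02  6.000e-02  1.052e+01] turn 0.05
0.13 [291 229  13  20  85] [ 0.4742 -0.1185  0.13  ] ((0.4731067419052124, -0.11926859617233276), (0.01523996889591217, 0.00692750234156847), 38.89089584350586)
0.13 [340 229  11  20  78] [ 0.4797 -0.1483  0.1301] ((0.47846290469169617, -0.14784829318523407), (0.005821856204420328, 0.014513873495161533), 76.45100402832031)
0.145 [284 235  15  22 103] [ 0.4736 -0.1152  0.145 ] ((0.47127610445022583, -0.11377431452274323), (0.013027829118072987, 0.008136877790093422), 13.762112617492676)
0.145 [345 235  15  22 108] [ 0.4805 -0.1518  0.1452] ((0.4794293940067291, -0.15175284445285797), (0.006662886124104261, 0.014433269388973713), 72.55375671386719)
0.16 [277 242  15  23 119] [ 0.4729 -0.112   0.1598] ((0.47204771637916565, -0.11257807910442352), (0.014674766920506954, 0.006769728846848011), 36.38413619995117)
0.16 [352 242  16  23 123] [ 0.4811 -0.1551  0.16  ] ((0.4801020622253418, -0.15484842658042908), (0.006979604251682758, 0.014409739524126053), 72.11593627929688)
885
```

View pics/wrist1.png

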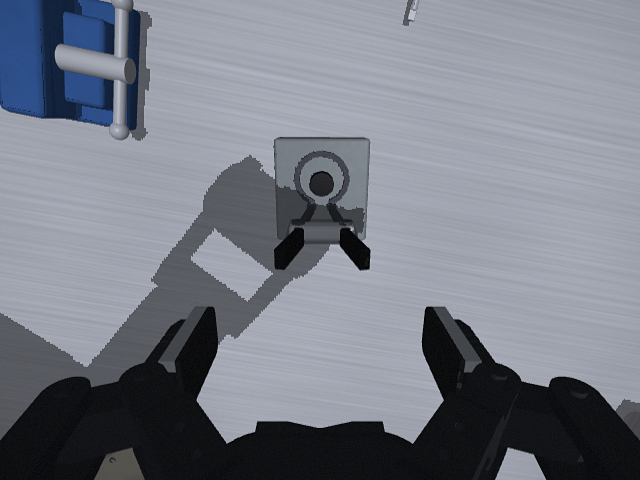

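The wrist view shows the handles centred at (322,248), symmetric about the jaws, and the block square to the tool. The midpoint measures about (0.474,-0.133), which agrees with the earlier estimate, so I descend.

Call:
apply_moves --motion '[{"tx": 0, "ty": 0, "tz": 3.5, "turn": 0, "jaw": 1}, {"tx": 0, "ty": 0, "tz": 6.5, "turn": 0, "jaw": 1}, {"tx": 0, "ty": 0, "tz": 9, "turn": 0, "jaw": 1}, {"tx": 0, "ty": 0, "tz": 10.5, "turn": 0, "jaw": 1}, {"tx": 0, "ty": 0, "tz": 10.5, "turn": 0, "jaw": 1}]'

```text
time_s: 1.87
position: [0.4713, -0.1347, 0.1406]
tool_rot: [[0.983, 0.183, -0.006], [0.183, -0.983, 0.004], [-0.005, -0.005, -1.0]]
ft_force: [-0.2, -0.5, -0.2]
grip_width: 0.0855
```

Call:
apply_moves --motion '[{"tx": 0, "ty": 0, "tz": 0, "turn": 0, "jaw": 0.4}, {"tx": 0, "ty": 0, "tz": 0, "turn": 0, "jaw": 0.1}, {"tx": 0, "ty": 0, "tz": 0, "turn": 0, "jaw": -0.1}, {"tx": 0, "ty": 0, "tz": 0, "turn": 0, "jaw": -0.3}, {"tx": 0, "ty": 0, "tz": 0, "turn": 0, "jaw": -0.5}]'

```text
time_s: 2.28
position: [0.4713, -0.1338, 0.143]
tool_rot: [[0.983, 0.182, -0.004], [0.182, -0.983, 0.006], [-0.003, -0.007, -1.0]]
ft_force: [-4.0, 10.8, 18.8]
grip_width: 0.0309
```

Call:
apply_moves --motion '[{"tx": 0, "ty": 0, "tz": 0, "turn": 0, "jaw": -0.7}, {"tx": 0, "ty": 0, "tz": 0, "turn": 0, "jaw": -1}, {"tx": 0, "ty": 0, "tz": 0, "turn": 0, "jaw": -1}, {"tx": 0, "ty": 0, "tz": 0, "turn": 0, "jaw": -1}, {"tx": 0, "ty": 0, "tz": 0, "turn": 0, "jaw": -1}]'

```text
time_s: 2.7
position: [0.4716, -0.1341, 0.1434]
tool_rot: [[0.983, 0.182, -0.003], [0.182, -0.983, 0.006], [-0.002, -0.006, -1.0]]
ft_force: [-0.6, 0.0, 5.1]
grip_width: 0.0302
```

```bash
python3 - <<'E'
from h import *
go(.4736,-.134,.143,10.7)
E
```

```text
t 2.7 pos [ 0.4716 -0.1341  0.1434] yaw 10.5 tilt [-0.002 -0.006 -1.   ] w 0.0302 F [-0.6  0.   5.1] -> tx,ty,tz [0.2  0.03 0.04] turn -0.2
```

Call:
apply_moves --motion '[{"tx": 0, "ty": 0, "tz": -0.5, "turn": 0, "jaw": -1}, {"tx": 0, "ty": 0, "tz": -1.5, "turn": 0, "jaw": -1}, {"tx": 0, "ty": 0, "tz": -3, "turn": 0, "jaw": -1}, {"tx": 0, "ty": 0, "tz": -5, "turn": 0, "jaw": -1}, {"tx": 0, "ty": 0, "tz": -7, "turn": 0, "jaw": -1}]'

```text
time_s: 3.12
position: [0.4714, -0.1344, 0.2138]
tool_rot: [[0.983, 0.182, -0.005], [0.182, -0.983, 0.006], [-0.004, -0.007, -1.0]]
ft_force: [0.1, -0.4, -2.1]
grip_width: 0.0303
```

Call:
apply_moves --motion '[{"tx": 0, "ty": 0, "tz": -2, "turn": 0, "jaw": -1}, {"tx": 0, "ty": 0, "tz": -4, "turn": 0, "jaw": -1}, {"tx": 0, "ty": 0, "tz": -5.5, "turn": 0, "jaw": -1}, {"tx": 0, "ty": 0, "tz": -6.5, "turn": 0, "jaw": -1}, {"tx": 0, "ty": 0, "tz": -6.5, "turn": 0, "jaw": -1}]'

```text
time_s: 3.53
position: [0.4721, -0.1351, 0.2805]
tool_rot: [[0.983, 0.182, -0.003], [0.182, -0.983, 0.005], [-0.002, -0.005, -1.0]]
ft_force: [-0.1, -0.3, -3.3]
grip_width: 0.0306
```

```bash
python3 - <<'E'
from h import *
go(.545,.160,.28,10.7)
out=[]
for n in("scene","side","wrist"):
    im,d,P=shot(n); np.savez(n+"2.npz",im=im,d=d)
    s=telemetry.observe();p=np.array(s["position"]); q=P[1]@(p+[0,0,-.09])+P[2]; u=int(q[0]/q[2]*P[0]["fx"]+P[0]["cx"]);v=int(q[1]/q[2]*P[0]["fy"]+P[0]["cy"])
    print(n,u,v,P[0]["fx"]); 
    if n!="wrist":
        x,y=max(u-60,0),max(v-60,0); out.append(cv2.resize(im[y:y+120,x:x+120],(400,400),interpolation=cv2.INTER_CUBIC)); print(x,y)
    else: save(im,"wrist2.png")
save(np.hstack(out),"lift.png")
E
```

```text
t 3.53 pos [ 0.4721 -0.1351  0.2805] yaw 10.48 tilt [-0.002 -0.005 -1.   ] w 0.0306 F [-0.1 -0.3 -3.3] -> tx,ty,tz [ 12.54 -27.69   0.17] turn -0.22
scene 275 135 451.6350321697595
215 75
side 458 198 579.9761180006011
398 138
wrist 321 253 358.6600563421809
```

View pics/lift.png

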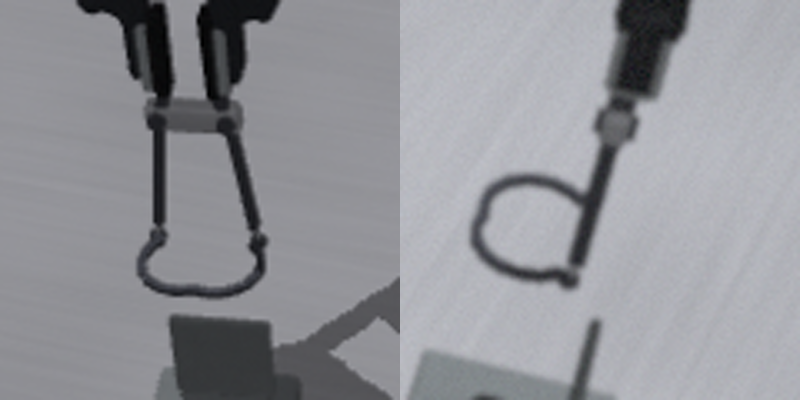

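View pics/wrist2.png

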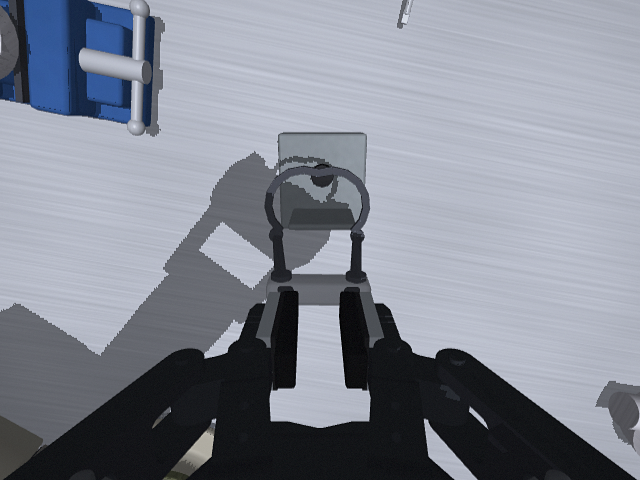

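The pliers are lifted and the circlip is spread: the scene crop shows the tips wide apart and the handles parallel. The wrist view has the ring spanning (265..370, 165..240) with tips at (276,234) and (357,235). Now I measure the ring relative to the TCP.

```bash
cat > ring.py <<'E'
from h import *
def ring(tag=None, n="wrist"):
    s=telemetry.observe(); p=np.array(s["position"]); R=np.array(s["tool_rot"])
    im,d,P=shot(n); W=cloud(d,P); g=im.astype(int).max(2)
    L=(W-p)@R   # tool frame
    m=(abs(L[...,2]-.111)<.014)&(L[...,0]>-.02)&(L[...,0]<.07)&(abs(L[...,1])<.05)&(g<110)
    k,l,st,ce=cv2.connectedComponentsWithStats(m.astype(np.uint8)); i=1+np.argmax(st[1:,4]); q=L[l==i]
    print(n,"ring n",len(q),"min",q.min(0).round(4),"max",q.max(0).round(4),"ymid",round((q[:,1].min()+q[:,1].max())/2,4))
    f=q[q[:,0]>.012]; A=np.c_[f[:,:2],np.ones(len(f))]; c=np.linalg.lstsq(A,f[:,2],rcond=None)[0]
    print(" plane slopes(x,y)",c[:2].round(3),"z at x=17",(c[0]*.017+c[2]).round(4))
    for a,b in((-.01,.0),(0,.01),(.012,.022),(.03,.035),(.04,.045)):
        e=q[(q[:,0]>a)&(q[:,0]<b)]
        if len(e): print("  x",a,b,"y",e[:,1].min().round(4),e[:,1].max().round(4))
    m=(abs(L[...,2]-.035)<.010)&(abs(L[...,0])<.03)&(abs(L[...,1])<.04)
    q=L[m]; 
    if len(q): print(" link n",len(q),q.min(0).round(4),q.max(0).round(4))
    return im,W,L
E
python3 - <<'E'
from ring import *
ring(); ring(n="side"); ring(n="scene")
E
```

```text
wrist ring n 1785 min [ 0.0024 -0.0378  0.0973] max [0.0534 0.0325 0.1144] ymid -0.0027
 plane slopes(x,y) [-0.024  0.019] z at x=17 0.1098
  x 0 0.01 y -0.0354 0.03
  x 0.012 0.022 y -0.0366 0.0314
  x 0.03 0.035 y -0.037 0.0317
  x 0.04 0.045 y -0.0331 0.0285
 link n 2445 [-0.0027 -0.0263  0.025 ] [0.0128 0.0234 0.0417]
side ring n 241 min [ 0.0013 -0.0375  0.0971] max [0.0511 0.033  0.1126] ymid -0.0023
 plane slopes(x,y) [-0.04   0.018] z at x=17 0.1097
  x 0 0.01 y -0.0348 0.0283
  x 0.012 0.022 y -0.0362 0.033
  x 0.03 0.035 y -0.037 0.0297
  x 0.04 0.045 y -0.0329 0.0273
 link n 141 [-0.0054 -0.0273  0.0252] [ 0.0112 -0.0047  0.0447]
scene ring n 244 min [-0.0019 -0.0375  0.0972] max [0.054  0.0325 0.1145] ymid -0.0025
 plane slopes(x,y) [-0.016  0.016] z at x=17 0.1098
  x -0.01 0.0 y 0.0247 0.0282
  x 0 0.01 y -0.0349 0.0294
  x 0.012 0.022 y -0.0349 0.0312
  x 0.03 0.035 y -0.0364 0.0313
  x 0.04 0.045 y -0.0326 0.0277
 link n 271 [-0.0038 -0.0265  0.025 ] [0.0118 0.024  0.0444]
```

```bash
python3 - <<'E'
from ring import *
s=telemetry.observe(); p=np.array(s["position"]); R=np.array(s["tool_rot"])
im,d,P=shot("wrist"); L=(cloud(d,P)-p)@R; g=im.astype(int).max(2)
m=(abs(L[...,2]-.111)<.02)&(L[...,0]>-.02)&(L[...,0]<.07)&(abs(L[...,1])<.05)
q=L[m]; k=4000  # raster 0.25 mm
c=np.zeros((360,440),np.uint8)
for x,y,z in q: cv2.circle(c,(int((y+.055)*k),int((x+.02)*k)),2,255,-1)
dt=cv2.distanceTransform(255-c,cv2.DIST_L2,5)
for x in np.arange(0,.06,.004):
    e=q[abs(q[:,0]-x)<.001]; a=e[e[:,1]<-.0025,1]; b=e[e[:,1]>=-.0025,1]
    print(round(x,3),"neg",a.min().round(4) if len(a) else 0,a.max().round(4) if len(a) else 0,"pos",b.min().round(4) if len(b) else 0,b.max().round(4) if len(b) else 0)
e=q[abs(q[:,1]+.0025)<.002]; print("front",e[:,0].min(),e[:,0].max())
for xx in np.arange(.012,.03,.002): 
    r=dt[int((xx+.02)*k)]; j=180+np.argmax(r[180:240]); print(round(xx,3),"best y",round(j/k-.055,4),"r",(r[j]/k).round(4))
for n in("handle",):
    for z0,z1 in((-.022,-.01),(.018,.024),(.03,.04),(.05,.08)):
        mm=(L[...,2]>z0)&(L[...,2]<z1)&(abs(L[...,0])<.025)&(abs(L[...,1])<.032); 
        if mm.any(): print(z0,L[mm].min(0).round(4),L[mm].max(0).round(4))
E
```

```text
0.0 neg 0 0 pos 0 0
0.004 neg -0.0356 -0.0333 pos 0.021 0.03
0.008 neg -0.0354 -0.0247 pos 0.0202 0.0292
0.012 neg -0.0324 -0.0258 pos 0.0209 0.0284
0.016 neg -0.0356 -0.029 pos 0.0242 0.0309
0.02 neg -0.0361 -0.0314 pos 0.0263 0.0315
0.024 neg -0.0374 -0.0321 pos 0.0274 0.0327
0.028 neg -0.0378 -0.0327 pos 0.0276 0.0325
0.032 neg -0.037 -0.0318 pos 0.0269 0.0314
0.036 neg -0.0361 -0.0308 pos 0.0253 0.0313
0.04 neg -0.0345 -0.0278 pos 0.0233 0.0285
0.044 neg -0.0317 -0.0234 pos 0.0185 0.027
0.048 neg -0.0284 -0.003 pos -0.0024 0.0226
0.052 neg -0.0218 -0.0031 pos -0.0024 0.0158
0.056 neg 0 0 pos 0 0
front 0.0469276126434919 0.05217828397006938
0.012 best y -0.0025 r 0.0224
0.014 best y -0.0025 r 0.0228
0.016 best y -0.0025 r 0.0232
0.018 best y -0.0025 r 0.0236
0.02 best y -0.003 r 0.0242
0.022 best y -0.003 r 0.0246
0.024 best y -0.0062 r 0.023
0.026 best y -0.0093 r 0.0215
0.028 best y -0.01 r 0.0197
-0.022 [-0.0115 -0.0294 -0.022 ] [ 0.0131  0.0281 -0.01  ]
0.018 [ 0.0006 -0.0193  0.018 ] [0.01   0.0165 0.024 ]
0.03 [ 0.0066 -0.0262  0.03  ] [0.0127 0.0229 0.04  ]
0.05 [ 0.0048 -0.029   0.0501] [0.0089 0.0243 0.08  ]
```

The largest inscribed circle of the opening has radius 24.5 mm, exactly as specified, with its centre at tool (0.0218, -0.0027). The ring's mid-height is about 0.1116 ahead of the TCP and its tilt about 0.02 rad. Next, carry it over the stub.

```bash
cat >> h.py <<'E'
C=np.array([.0218,-.0027,.1116])
def goc(x,y,z,yaw=10.5,C=C):
    s=telemetry.observe(); R=np.array(s["tool_rot"]); p=np.array(s["position"])
    c=p+R@C; cur=np.degrees(np.arctan2(R[1,0],R[0,0]))
    print("t",round(s["time_s"],2),"circ",c.round(4),"yaw",cur.round(2),"tilt",R[2].round(3),"w",round(s["grip_width"],4),"F",np.round(s["ft_force"],1),"move",(R.T@(np.array([x,y,z])-c)*100).round(2))
E
python3 -c "
from h import *
goc(.5618,.1632,.165)"
```

```text
t 3.88 circ [ 0.4918 -0.1273  0.1664] yaw 10.48 tilt [-0.005 -0.008 -1.   ] w 0.0302 F [ 0.1  0.9 -1.9] move [ 12.17 -27.29   0.3 ]
```

Call:
apply_moves --motion '[{"tx": 0.8, "ty": -1.8, "tz": 0, "turn": 0, "jaw": -1}, {"tx": 2.0, "ty": -4.5, "tz": 0, "turn": 0, "jaw": -1}, {"tx": 3.4, "ty": -7.5, "tz": 0, "turn": 0, "jaw": -1}, {"tx": 4.8, "ty": -10.6, "tz": 0, "turn": 0, "jaw": -1}, {"tx": 6.1, "ty": -13.7, "tz": 0, "turn": 0, "jaw": -1}]'

```text
time_s: 4.3
position: [0.5067, 0.0125, 0.2785]
tool_rot: [[0.983, 0.181, -0.007], [0.181, -0.983, 0.007], [-0.006, -0.008, -1.0]]
ft_force: [0.0, 0.0, -1.8]
grip_width: 0.0303
```

```bash
python3 -c "
from h import *
goc(.5618,.1632,.165)"
```

```text
t 4.3 circ [0.5268 0.02   0.1668] yaw 10.45 tilt [-0.006 -0.008 -1.   ] w 0.0303 F [ 0.   0.  -1.8] move [  6.04 -13.45   0.26]
```

Call:
apply_moves --motion '[{"tx": 1.2, "ty": -2.7, "tz": 0, "turn": 0, "jaw": -1}, {"tx": 2.5, "ty": -5.6, "tz": 0, "turn": 0, "jaw": -1}, {"tx": 3.9, "ty": -8.6, "tz": 0, "turn": 0, "jaw": -1}, {"tx": 5.1, "ty": -11.5, "tz": 0, "turn": 0, "jaw": -1}, {"tx": 6.0, "ty": -13.4, "tz": 0, "turn": 0, "jaw": -1}]'

```text
time_s: 4.72
position: [0.5414, 0.1579, 0.2787]
tool_rot: [[0.983, 0.183, -0.008], [0.183, -0.983, 0.008], [-0.007, -0.009, -1.0]]
ft_force: [-0.2, -0.0, -1.9]
grip_width: 0.0305
```

Call:
apply_moves --motion '[{"tx": 0, "ty": 0, "tz": 0, "turn": 0, "jaw": -1}, {"tx": 0, "ty": 0, "tz": 0, "turn": 0, "jaw": -1}]'

```text
time_s: 4.88
position: [0.5412, 0.1588, 0.2779]
tool_rot: [[0.983, 0.185, -0.01], [0.185, -0.983, 0.008], [-0.008, -0.009, -1.0]]
ft_force: [-1.2, -0.3, -2.3]
grip_width: 0.0304
```

```bash
python3 - <<'E'
from ring import *
goc(.5618,.1632,.135)
out=[]
for n in("wrist","scene","side"):
    s=telemetry.observe(); p=np.array(s["position"]); R=np.array(s["tool_rot"])
    im,d,P=shot(n); W=cloud(d,P); np.savez(n+"3.npz",im=im,d=d); sat=np.ptp(im.astype(int),axis=2)
    L=(W-p)@R
    m=(abs(L[...,2]-.111)<.008)&(L[...,0]>.012)&(L[...,0]<.07)&(abs(L[...,1])<.05)
    q=L[m]; print(n,"ring",len(q),q.min(0).round(4),q.max(0).round(4))
    near=np.hypot(W[...,0]-.5618,W[...,1]-.1632)<.05
    for lo,hi,nm in((.118,.124,"top"),(.097,.103,"collar")):
        k=near&(W[...,2]>lo)&(W[...,2]<hi)&(sat<60)
        if k.sum()>30: cc,r=cv2.minEnclosingCircle(W[k][:,:2].astype(np.float32)); print(nm,k.sum(),W[k].mean(0).round(4),np.round(cc,4),round(r,4))
    if n=="wrist": out.append(im[80:380,170:470])
    else:
        t=P[1]@np.array([.56,.163,.14])+P[2]; u=int(t[0]/t[2]*P[0]["fx"]+P[0]["cx"]);v=int(t[1]/t[2]*P[0]["fy"]+P[0]["cy"]); out.append(cv2.resize(im[v-50:v+50,u-50:u+50],(300,300)))
save(np.hstack([cv2.resize(o,(266,266)) for o in out]),"over.png")
E
```

```text
t 4.88 circ [0.5611 0.1663 0.1662] yaw 10.67 tilt [-0.008 -0.009 -1.   ] w 0.0304 F [-1.2 -0.3 -2.3] move [0.04 0.35 3.11]
wrist ring 1520 [ 0.012  -0.0379  0.1064] [0.0535 0.0326 0.1138]
top 2003 [0.5626 0.1636 0.1203] [0.563  0.1638] 0.0214
collar 2061 [0.5655 0.165  0.0994] [0.5631 0.164 ] 0.0339
scene ring 260 [ 0.012  -0.0369  0.1066] [0.052  0.0325 0.1138]
top 323 [0.5656 0.1634 0.1202] [0.5623 0.1629] 0.0212
collar 466 [0.5733 0.1631 0.0996] [0.5621 0.1632] 0.0343
side ring 396 [ 0.0121 -0.0385  0.1054] [0.0524 0.0332 0.1137]
top 518 [0.5609 0.1662 0.1209] [0.5619 0.1634] 0.0222
collar 894 [0.5558 0.1735 0.1   ] [0.5618 0.1638] 0.0343
```

View pics/over.png

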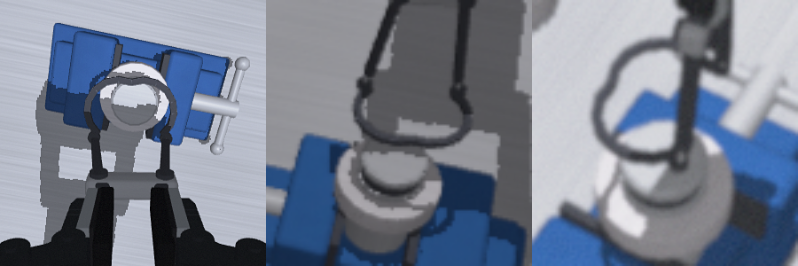

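All three cameras put the stub axis at about (0.5622,0.1635), with matching radii. The ring is 3.5 mm off in y, so I correct that first and then go down to just above the top end.

Call:
apply_moves --motion '[{"tx": 0.08, "ty": 0.33, "tz": 0.5, "turn": 0, "jaw": -1}, {"tx": 0.08, "ty": 0.33, "tz": 1.5, "turn": 0, "jaw": -1}, {"tx": 0.08, "ty": 0.33, "tz": 2.4, "turn": 0, "jaw": -1}, {"tx": 0.08, "ty": 0.33, "tz": 2.7, "turn": 0, "jaw": -1}, {"tx": 0.08, "ty": 0.33, "tz": 2.7, "turn": 0, "jaw": -1}]'

```text
time_s: 5.45
position: [0.5421, 0.1535, 0.2505]
tool_rot: [[0.983, 0.181, -0.011], [0.181, -0.983, 0.007], [-0.009, -0.009, -1.0]]
ft_force: [0.8, -0.3, -3.4]
grip_width: 0.0299
```

```bash
cat > rel.py <<'E'
from ring import *
import sys
def rel(z):
    goc(.5622,.1635,z)
    for n in ("wrist","scene","side"):
        s=telemetry.observe(); p=np.array(s["position"]); R=np.array(s["tool_rot"])
        im,d,P=shot(n); W=cloud(d,P); L=(W-p)@R
        m=(abs(L[...,2]-.1115)<.006)&(L[...,0]>.012)&(L[...,0]<.07)&(abs(L[...,1])<.045)&(im.max(2)<110)&(W[...,2]>.104)
        q=L[m]; side=q[abs(q[:,0]-.027)<.006]; fr=q[abs(q[:,1]+.0026)<.003]
        if len(q)<20: continue
        A=np.c_[q[:,:2],np.ones(len(q))]; c=np.linalg.lstsq(A,q[:,2],rcond=None)[0]
        print(n,len(q),"side y",side[:,1].min().round(4),side[:,1].max().round(4),"front inner",fr[:,0].min().round(4) if len(fr) else 0,"x max",q[:,0].max().round(4),"slopes",c[:2].round(3),"top z",(c@[.0218,-.0027,1]).round(4))
        near=np.hypot(W[...,0]-.5622,W[...,1]-.1635)<.03
        k=near&(abs(W[...,2]-.121)<.002)&(im.max(2)>90)
        if k.sum()>30: cc,r=cv2.minEnclosingCircle(W[k][:,:2].astype(np.float32)); print("   stub",np.round(cc,4),round(r,4))
        yield n,im,P,W
E
python3 - <<'E'
from rel import *
list(rel(.109))
E
```

```text
t 5.45 circ [0.5619 0.1609 0.1387] yaw 10.45 tilt [-0.009 -0.009 -1.   ] w 0.0299 F [ 0.8 -0.3 -3.4] move [ 0.11 -0.22  2.97]
wrist 1461 side y -0.0378 0.0326 front inner 0.047 x max 0.0535 slopes [-0.025  0.019] top z 0.1097
   stub [0.5634 0.1638] 0.0212
scene 225 side y -0.0361 0.0323 front inner 0.0454 x max 0.0519 slopes [0.004 0.024] top z 0.1095
   stub [0.5624 0.164 ] 0.0214
side 209 side y -0.0378 0.0297 front inner 0.0466 x max 0.0505 slopes [-0.039  0.018] top z 0.1092
   stub [0.5615 0.1638] 0.0215
```

Call:
apply_moves --motion '[{"tx": 0.14, "ty": -0.24, "tz": 0, "turn": 0, "jaw": -1}, {"tx": 0.14, "ty": -0.24, "tz": 0, "turn": 0, "jaw": -1}, {"tx": 0.14, "ty": -0.24, "tz": 0, "turn": 0, "jaw": -1}, {"tx": 0.14, "ty": -0.24, "tz": 0, "turn": 0, "jaw": -1}]'

```text
time_s: 5.93
position: [0.5436, 0.1566, 0.2521]
tool_rot: [[0.983, 0.182, -0.008], [0.182, -0.983, 0.007], [-0.006, -0.009, -1.0]]
ft_force: [0.5, 0.2, -2.3]
grip_width: 0.0299
```

```bash
python3 - <<'E'
from h import *
for i in range(3):
    goc(.5625,.1637,.109)
    im,d=get_image("wrist")
goc(.5625,.1637,.109)
E
```

```text
t 5.93 circ [0.5637 0.164  0.1404] yaw 10.49 tilt [-0.006 -0.009 -1.   ] w 0.0299 F [ 0.5  0.2 -2.3] move [-0.1   0.04  3.14]
t 5.98 circ [0.5636 0.164  0.1403] yaw 10.49 tilt [-0.006 -0.009 -1.   ] w 0.0303 F [ 0.3 -1.1 -2.6] move [-0.1   0.03  3.13]
t 6.03 circ [0.5636 0.1639 0.1403] yaw 10.48 tilt [-0.006 -0.009 -1.   ] w 0.0298 F [ 0.  -0.2 -2.3] move [-0.09  0.03  3.13]
t 6.08 circ [0.5636 0.1639 0.1403] yaw 10.48 tilt [-0.006 -0.009 -1.   ] w 0.0304 F [-0.   0.1 -2. ] move [-0.09  0.03  3.13]
```

Call:
apply_moves --motion '[{"tx": -0.08, "ty": 0.03, "tz": 0.4, "turn": 0, "jaw": -1}, {"tx": -0.08, "ty": 0.03, "tz": 0.8, "turn": 0, "jaw": -1}, {"tx": -0.08, "ty": 0.03, "tz": 1.1, "turn": 0, "jaw": -1}, {"tx": -0.08, "ty": 0.03, "tz": 1.2, "turn": 0, "jaw": -1}, {"tx": -0.08, "ty": 0.03, "tz": 1.2, "turn": 0, "jaw": -1}]'

```text
time_s: 6.5
position: [0.5426, 0.1561, 0.2395]
tool_rot: [[0.983, 0.182, -0.009], [0.182, -0.983, 0.007], [-0.007, -0.009, -1.0]]
ft_force: [0.3, 0.1, -2.0]
grip_width: 0.0306
```

```bash
python3 - <<'E'
from rel import *
for n,im,P,W in rel(.109):
    if n=="wrist": save(im[130:370,160:480],"w4.png")
goc(.5625,.1637,.109)
E
```

```text
t 6.5 circ [0.5626 0.1635 0.1278] yaw 10.48 tilt [-0.007 -0.009 -1.   ] w 0.0306 F [ 0.3  0.1 -2. ] move [-0.02  0.01  1.88]
wrist 1456 side y -0.0378 0.0326 front inner 0.047 x max 0.0535 slopes [-0.023  0.018] top z 0.1097
   stub [0.5633 0.1638] 0.0213
scene 240 side y -0.0358 0.0331 front inner 0.0126 x max 0.0519 slopes [-0.021  0.018] top z 0.1103
   stub [0.5615 0.1627] 0.021
side 224 side y -0.0376 0.0308 front inner 0.0459 x max 0.0513 slopes [-0.046  0.027] top z 0.1096
   stub [0.5625 0.1636] 0.0216
t 6.65 circ [0.5629 0.1636 0.1284] yaw 10.48 tilt [-0.006 -0.009 -1.   ] w 0.0304 F [ 0.2 -0.5 -1.3] move [-0.03 -0.    1.94]
```

View pics/w4.png

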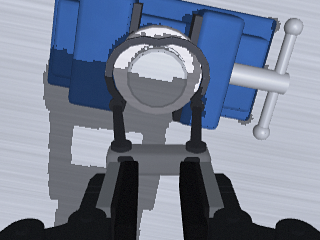

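The wrist crop shows the stub top at (157,77) central within the ring; ring centre and stub agree within 0.5 mm. Lowering slowly.

Call:
apply_moves --motion '[{"tx": 0, "ty": 0, "tz": 0.25, "turn": 0, "jaw": -1}, {"tx": 0, "ty": 0, "tz": 0.5, "turn": 0, "jaw": -1}, {"tx": 0, "ty": 0, "tz": 0.75, "turn": 0, "jaw": -1}, {"tx": 0, "ty": 0, "tz": 0.95, "turn": 0, "jaw": -1}, {"tx": 0, "ty": 0, "tz": 1.0, "turn": 0, "jaw": -1}]'

```text
time_s: 7.07
position: [0.5426, 0.1562, 0.2295]
tool_rot: [[0.983, 0.182, -0.009], [0.182, -0.983, 0.007], [-0.007, -0.009, -1.0]]
ft_force: [0.2, 0.6, -2.2]
grip_width: 0.0302
```

```bash
python3 - <<'E'
from rel import *
list(rel(.109))
goc(.5627,.1637,.109)
E
```

```text
t 7.07 circ [0.5626 0.1637 0.1178] yaw 10.48 tilt [-0.007 -0.009 -1.   ] w 0.0302 F [ 0.2  0.6 -2.2] move [-0.03  0.02  0.88]
wrist 1572 side y -0.038 0.0327 front inner 0.0225 x max 0.0534 slopes [-0.021  0.018] top z 0.1097
   stub [0.5676 0.1644] 0.0252
scene 376 side y -0.0362 0.0332 front inner 0.0126 x max 0.0531 slopes [0.006 0.026] top z 0.1096
   stub [0.5626 0.1628] 0.021
side 249 side y -0.0371 0.0302 front inner 0.0154 x max 0.0508 slopes [-0.051  0.021] top z 0.1098
   stub [0.563  0.1638] 0.0295
t 7.22 circ [0.5628 0.1637 0.1184] yaw 10.48 tilt [-0.006 -0.009 -1.   ] w 0.0304 F [-0.2  0.  -1.7] move [-0.01  0.    0.94]
```

Call:
apply_moves --motion '[{"tx": 0, "ty": 0, "tz": 0.25, "turn": 0, "jaw": -1}, {"tx": 0, "ty": 0, "tz": 0.5, "turn": 0, "jaw": -1}, {"tx": 0, "ty": 0, "tz": 0.75, "turn": 0, "jaw": -1}, {"tx": 0, "ty": 0, "tz": 0.9, "turn": 0, "jaw": -1}, {"tx": 0, "ty": 0, "tz": 0.98, "turn": 0, "jaw": -1}]'

```text
time_s: 7.63
position: [0.5426, 0.1563, 0.2199]
tool_rot: [[0.983, 0.182, -0.008], [0.182, -0.983, 0.007], [-0.007, -0.009, -1.0]]
ft_force: [0.4, -0.2, -0.8]
grip_width: 0.0302
```

```bash
python3 - <<'E'
from rel import *
o=[]
for n,im,P,W in rel(.109):
    if n=="wrist": o.append(cv2.resize(im[140:300,220:420],(500,400)))
    if n=="side":
        t=P[1]@np.array([.56,.163,.12])+P[2]; u=int(t[0]/t[2]*P[0]["fx"]+P[0]["cx"]);v=int(t[1]/t[2]*P[0]["fy"]+P[0]["cy"]); o.append(cv2.resize(im[v-50:v+50,u-37:u+38],(300,400)))
    if n=="wrist":
        near=np.hypot(W[...,0]-.5622,W[...,1]-.1635)<.0215
        k=near&(abs(W[...,2]-.1205)<.0015); cc,r=cv2.minEnclosingCircle(W[k][:,:2].astype(np.float32)); print("stub top",np.round(cc,4),r)
save(np.hstack(o),"end.png")
goc(.5627,.1637,.109)
E
```

```text
t 7.63 circ [0.5626 0.1637 0.1082] yaw 10.48 tilt [-0.007 -0.009 -1.   ] w 0.0302 F [ 0.4 -0.2 -0.8] move [-0.04  0.02 -0.08]
wrist 1450 side y -0.0379 0.0327 front inner 0.0475 x max 0.0534 slopes [-0.025  0.018] top z 0.1097
   stub [0.5635 0.1636] 0.0213
stub top [0.563  0.1638] 0.02119172364473343
scene 279 side y -0.0368 0.033 front inner 0.0379 x max 0.052 slopes [-0.009  0.018] top z 0.1103
   stub [0.562  0.1629] 0.0212
side 283 side y -0.0378 0.0322 front inner 0.0458 x max 0.0507 slopes [-0.074  0.018] top z 0.1105
   stub [0.5623 0.1642] 0.0216
t 7.78 circ [0.5628 0.1637 0.1085] yaw 10.48 tilt [-0.006 -0.009 -1.   ] w 0.03 F [ 0.2  0.6 -2.8] move [-0.01  0.   -0.05]
```

View pics/end.png

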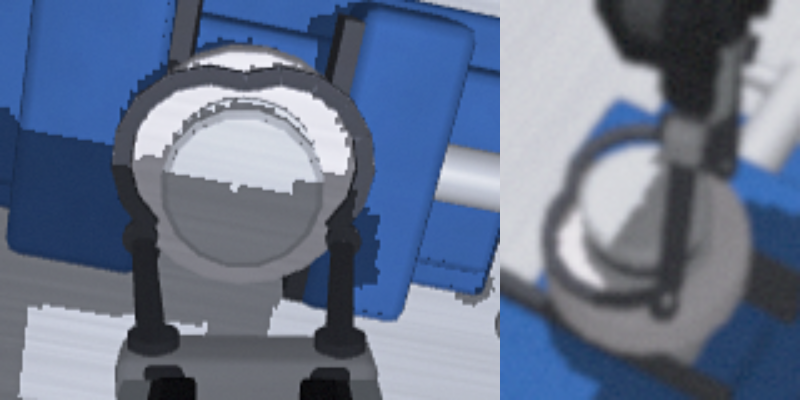

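```bash
python3 - <<'E'
from h import *
s=telemetry.observe(); print(np.abs(s["qvel"]).max())
goc(.5627,.1637,.109)
print(close_job())
E
```

```text
0.2237509132153211
t 7.78 circ [0.5628 0.1637 0.1085] yaw 10.48 tilt [-0.006 -0.009 -1.   ] w 0.03 F [ 0.2  0.6 -2.8] move [-0.01  0.   -0.05]
the job is handed in; nothing more can be done
None
```

I squeezed the pliers and lifted them off the stand. I carried the spread circlip over the stub, held it there in line, and lowered it to the groove. I handed the job in at 7.8 s with the pliers still squeezed; `close_job()` gives no verdict.

Last checks:
- **Centre:** the circlip's centre was at about (0.5628, 0.1637). The three cameras put the stub's axis between 0.5620 and 0.5635 in x and 0.1629 and 0.1642 in y, so the offset is about 1 mm (limit 5 mm).
- **Height:** the centre was at z 0.1085, against 0.109 for the groove.
- **Tilt and motion:** the tilt was about 0.03 rad, worked out before lowering, with the ring's slopes about the same since. One side-camera fit gave up to 0.07 rad. The arm was nearly still, with joint speeds up to 0.22 degrees/s.
- **Contact:** the final picture shows gaps round the shaft where it is visible. The wrist force was still about the pliers' own weight, 2 to 3 N, so no contact showed. It is too noisy to prove the 1 N limit.

Readings that disagreed:
- **Grip width:** the gripper read 30 mm, not the 33 mm given for the handles at the stop. The pictures still showed the circlip fully spread, with an opening radius of 24.5 mm as expected.
- **Placing over the stub:** two moves there ended 2 to 3.5 mm off to the side, and I corrected them before lowering.

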